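# Tip the fresh loaf out of the bread pan

### The arm

A 7-joint arm with a two-finger parallel gripper is mounted at the origin on the work surface. World frame = base frame: x ahead of the robot, y to its left, z up, the work surface at z = 0. Lengths are in mm, angles in rad, forces in N, time in s.
With the tool pointing down it reaches from about 400 to 875 mm from the base axis. Payload 4.4 kg.
Tool frame: the origin (TCP) lies where the fingers leave the gripper's body, on its centre line; the fingertips stand 73 mm ahead of it and the grasp point (between the pads) lies 54 mm ahead of it; z points along the fingers, y is the line along which they close (so a half turn about z gives the same grasp; the last joint's range is limited). The gripper opens to 85 mm and grips with 20 to 120 N. Pads are 22 mm wide; open, the fingers measure 114 mm over their backs; the gripper's body (76 mm by 85 mm) begins 54 mm behind the grasp point. The pads swing forward as they close: fully open they stand 13 mm farther back than shut.
Start: joints at [-0.066, 0.628, 0.038, 1.517, -0.027, 0.996, -0.02], TCP at [650.013, 0.024, 303.913] pointing down, gripper open.
Joint ranges: [-3.06, 3.06], [-0.37, 2.12], [-1.25, 1.32], [0.18, 2.47], [-1.1, 4.24], [0.23, 1.98], [-2.94, 2.94]. Speed limits (rad/s): [2.57, 2.57, 3.14, 3.14, 3.14, 3.14, 3.14].

### API

Orientations are given as [roll, pitch, yaw] about the fixed x, y, z axes, in that order (R = Rz(yaw) Ry(pitch) Rx(roll)).
In Python, from cell import ctrl gives the robot as it stands.
- The arm moves only by the tool send_rows, never from a script. Its argument "rows" is a list that holds one entry, the list of rows, each a list of 6 numbers: the shift along the tool's x, y, z in cm, then the turn, a rotation vector about the tool's x, y, z in rad. In form: [[[tx, ty, tz, wx, wy, wz], ...]]. A call has 1 to 10 rows; each row is the pose to reach, as a shift and turn from the pose commanded when the call began, along the tool's axes at that moment; what a row does not reach only later rows make up. A row lasts 1/10 s, in which the tool goes at most 50 mm and 8.59 degrees, less where a joint would pass 70% of its speed; a pose out of reach is approached as far as the arm can. A call with a gripper value outside its range is refused whole. "grip" is the closure in counts, from 0 (fully open) to 255 (shut), set as the call begins (left out, the last holds). The fingers move at their own pace and stop on an object; the grip force is fixed at half the most. Time passes only in rows, so rows that repeat a pose let the fingers close. It gives the time, the measured TCP pose, the force, the opening and the grip force at its end, in the units of the state.
- ctrl.read_state(): the state, without advancing time (a new reading comes with each control period).
- ctrl.get_image(name): name is "scene" or "side" or "wrist"; returns a dict with "pixels" (480x640x3 uint8, red, green, blue), "fx", "fy", "cx", "cy" (pixels), "D" ([k1, k2, p1, p2, k3] as OpenCV has them; the pictures are not rectified), "extrinsics" (4x4, takes a point from camera to world coordinates); the wrist camera has in their place "mount" (4x4, takes a point from camera to tool coordinates, whose origin is the TCP and whose axes are the flange's). Camera axes: x right, y up, looking along -z (the intrinsics and any distortion apply to the point x, -y, -z); pixel columns grow to the right and rows downward; lengths in mm; the calibration is good to about 2 mm. A picture is of the moment at which its call begins: read the wrist's pose just before it. There is no depth.
- ctrl.finish_job(): hands the job in; it is judged then, once.
The state is a dict: "clock": time; "qpos": joint angles; "qd": joint speeds; "tau": joint torques, N m; "eef_pos": TCP position; "tool_rot": TCP orientation; "force": force on the tool from outside, world axes, zero at the start; "torque": the same for the moment, N m; "width": finger opening in mm; "gripper_force": force on a finger pad.
Only numpy, scipy, OpenCV 4.12 (cv2) and the standard library are available. Lean on these libraries where they do the work, as an engineer would, in place of code of your own. Each camera call takes 0.05 s, during which the arm holds its last target. There are 200 camera calls.

### The job

Carry the bread pan by its bail off the trivet and stand it upright just beside the perforated tray, facing the middle of the tray's end on the trivet's side, fold the bail well down to one side and let go. Then take the pan by the tipping loop at its foot and tip it over the tray's edge so that the loaf slides out into the tray without a hard drop, and stand the empty pan upright on the counter again outside the tray. Leave everything else where it stands.

Things in the scene. Friction and masses are not known exactly. Their poses are not given: they have to be found in the camera images.
- pan_center (a point): Centre, 62.5 mm above the underside, of the aluminium bread pan: open box 104 mm (x) by 144 mm (y), 125 mm tall, walls and floor 4 mm, 0.46 kg with handles, on an 4 mm cork trivet, loaf loose inside. z points out of the mouth. Handles: bail over the mouth, tipping loop low on the -x wall. Made to tip over its +x lower edge, mouth toward +x.
- bail_grip: Black round grip of the bail, 14 mm thick, 64 mm long along its x (parallel to the pan's x); origin at its centre, 110 mm from the bail's hinge line. That line runs along the pan's x through the pan's middle, 112 mm above its underside. Steel legs stand 6 mm outside the +x and -x walls. An upright bail bars the loaf's way out.
- bail (a joint): Swing of the bail, rad: 0 upright, positive leans the grip toward the pan's -y side; stops at -1.35 and 1.35. The hinge is a little stiff (0.065 N m): the bail stays where left up to about 0.8 rad from upright, beyond that it sinks to the stop, and stays there while the pan is tipped.
- loop_bar: Outer bar of the tipping loop: round steel, 10 mm thick, 70 mm long along its y (parallel to the pan's y); origin at its centre. Two legs 90 mm long and 70 mm apart join it to a hinge line along the pan's y, 10 mm above the pan's underside and 56 mm from the pan's middle toward -x, at the foot of the -x wall.
- loop (a joint): Swing of the tipping loop, rad: 0 sticks straight out along the pan's -x, positive is raised toward the mouth, range -1.5 to 1.45. Light friction: it stays where left. Lifted by this loop alone the empty or full pan hangs mouth forward and downward (about 45 degrees below level).
- loaf_center (a point): Centre of the baked loaf, a rigid brown block with a rounded top, 80 mm along x, 110 mm along y, 98 mm tall, about 0.28 kg, dry crust on a non-stick pan (friction about 0.3); the point is 49 mm above its underside. It lies loose in the pan, z up at first.
- tray: Shallow open tray of perforated steel, fixed to the counter on rubber feet, 220 mm along its x, 250 mm along its y, walls 30 mm high and 4 mm thick, floor 4 mm thick; origin at the centre of its underside. Its -y wall faces the free stretch of counter where the pan is to be stood.
- sugar_pot: Bystander, to be left alone: white ceramic sugar pot with hinged lid, 92 mm wide, 102 mm tall; origin at the middle of its underside.
- oil: Bystander, to be left alone: steel oil bottle, 64 mm wide, 200 mm tall; origin at the middle of its underside.
- mug: Bystander, to be left alone: ceramic mug, 80 mm wide, 90 mm tall; origin at the middle of its underside.
- mill: Bystander, to be left alone: wooden pepper mill, 54 mm wide, 140 mm tall; origin at the middle of its underside.
- whisk: Bystander, to be left alone: silicone whisk lying down, 200 mm long; origin at the middle of its underside.
- spatula: Bystander, to be left alone: black plastic spatula lying down, 200 mm long; origin at the middle of its underside.
- butter: Bystander, to be left alone: white ceramic butter dish, 110 by 160 mm, 75 mm tall; origin at the middle of its underside.
Not all that is in view belongs to the job. What is shaped like the part that bears pan_center but pink is not meant.

How it is judged (in metres and radians):
On the way, in this order (a step that is already met when the one before it is completed fails the run):
1. The pan is lifted off the trivet by the bail's grip, upright (contact force between the fingers and bail_grip above 1 N and height (world z) of pan_center above 0.08 m and angle between pan_center's own z axis and vertical below 0.4 rad), for 0.2 s.
2. The pan stands upright on the counter beside the tray's -y wall, the bail is folded down to a side and let go (angle between pan_center's own z axis and vertical below 0.12 rad and height (world z) of pan_center between 0.05 and 0.08 m and y of pan_center in the frame of tray between -0.29 and -0.15 m and x of pan_center in the frame of tray between -0.08 and 0.08 m and (value of joint bail above 0.9 rad or value of joint bail below -0.9 rad) and contact force between the fingers and bail_grip below 0.1 N and contact force between the fingers and loop_bar below 0.1 N), for 0.2 s.
3. The pan is tipped well over while held by the tipping loop (angle between pan_center's own z axis and vertical above 1.4 rad and contact force between the fingers and loop_bar above 1 N), for 0.1 s.
4. The loaf lies in the tray, out of the pan (x of loaf_center in the frame of tray between -0.09 and 0.09 m and y of loaf_center in the frame of tray between -0.105 and 0.105 m and z of loaf_center in the frame of tray below 0.09 m and distance between loaf_center and pan_center above 0.1 m), for 0.3 s.
At the end, for the whole second after the job is handed in: The loaf rests in the tray: centre within 90 mm (tray x), 105 mm (tray y) and 90 mm (height) of the tray's origin, 100 mm or more from the pan's centre. The pan stands upright (within 0.12 rad, centre 50 to 80 mm high), its centre over 160 mm from the tray's centre (all of step 4 and angle between pan_center's own z axis and vertical below 0.12 rad and height (world z) of pan_center between 0.05 and 0.08 m and horizontal distance between pan_center and tray above 0.16 m); the robot touches nothing.
It fails at once if The loaf falls hard (faster than 1.5 m/s) (linear speed of loaf above 1.5 m/s).
It fails at once if A bystander is pushed away (more than 30 mm) (distance of any of sugar_pot, oil, mug, mill, whisk, spatula, butter from where it was at the start of the episode above 0.03 m).
It also fails if it takes over 72 s, if anything falls off the work surface, if the arm or the gripper's body presses on something with over 40 N, if the wrist force passes 120 N, or if a joint passes its speed limit or range.

## Working session

There is one attempt and no reset: what is moved stays moved. The work goes in short steps, Python scripts to look and compute and a tool call to move; the robot and the scene stay as the last step left them, time stands still between calls to the robot, and variables do not carry over. Pictures are saved under pics/ and viewed, at most 10 in all, crops included, and the job is handed in when it is done.

Besides the shell and the picture viewer there is one more tool, called after "Call:" as name(argument=value, ...) on one line, values as JSON. send_rows: Moves the arm, as the interface text tells. Its arguments: {"type":"object","properties":{"rows":{"type":"array","items":{"type":"array","items":{"type":"array","items":{"type":"number"}}}},"grip":{"type":"number"}},"required":["rows"]}

```bash
mkdir -p pics; cat > h.py <<'E'
import numpy as np, cv2
from cell import ctrl
from scipy.spatial.transform import Rotation as R
def shot(n,fn=None):
    s=ctrl.read_state(); d=ctrl.get_image(n)
    if n=='wrist':
        T=np.eye(4); T[:3,:3]=R.from_euler('xyz',s['tool_rot']).as_matrix(); T[:3,3]=s['eef_pos']
        d['extrinsics']=T@np.array(d['mount'])
    if fn: cv2.imwrite('pics/'+fn,np.array(d['pixels'])[:,:,::-1])
    return d
def ray(d,u,v):
    K=np.array([[d['fx'],0,d['cx']],[0,d['fy'],d['cy']],[0,0,1]],float)
    p=cv2.undistortPoints(np.array([[[u,v]]],float),K,np.array(d['D'],float))[0,0]
    E=np.array(d['extrinsics']); r=E[:3,:3]@np.array([p[0],-p[1],-1]); return E[:3,3],r/np.linalg.norm(r)
def onz(d,u,v,z):
    o,r=ray(d,u,v); return o+r*(z-o[2])/r[2]
def tri(*l):
    A=np.zeros((3,3));b=np.zeros(3)
    for d,u,v in l:
        o,r=ray(d,u,v);P=np.eye(3)-np.outer(r,r);A+=P;b+=P@o
    x=np.linalg.solve(A,b)
    return x,[np.linalg.norm((np.eye(3)-np.outer(ray(*q)[1],ray(*q)[1]))@(x-ray(*q)[0])) for q in l]
def proj(d,p):
    K=np.array([[d['fx'],0,d['cx']],[0,d['fy'],d['cy']],[0,0,1]],float)
    E=np.array(d['extrinsics']); q=E[:3,:3].T@(np.array(p,float)-E[:3,3]); q=q*[1,-1,-1]
    return cv2.projectPoints(q.reshape(1,1,3),np.zeros(3),np.zeros(3),K,np.array(d['D'],float))[0].ravel()
E
python3 - <<'E'
from h import *
import pickle
D={n:shot(n,n+'0.png') for n in('scene','side','wrist')}
pickle.dump(D,open('d0.pkl','wb'))
for n in D: print(n,np.round(D[n]['extrinsics'],2).tolist())
print(np.round(D['wrist']['mount'],2).tolist()); print(ctrl.read_state())
E
```

```text
scene [[0.46, -0.69, 0.55, 1175.89], [0.89, 0.37, -0.28, -391.34], [-0.01, 0.62, 0.79, 1088.47], [0.0, 0.0, 0.0, 1.0]]
side [[0.95, 0.21, -0.23, 254.96], [-0.31, 0.58, -0.76, -874.41], [-0.02, 0.79, 0.61, 823.2], [0.0, 0.0, 0.0, 1.0]]
wrist [[1.0, -0.0, 0.0, 649.73], [0.0, 0.95, 0.3, 76.13], [-0.0, -0.3, 0.95, 373.42], [0.0, 0.0, 0.0, 1.0]]
[[0.0, 0.95, 0.3, 76.07], [1.0, 0.0, -0.0, 0.06], [-0.0, 0.3, -0.95, -70.36], [0.0, 0.0, 0.0, 1.0]]
{'clock': 0.15, 'qpos': array([-0.06578535,  0.62912847,  0.03843703,  1.51810285, -0.02702057,
        0.99629394, -0.0199804 ]), 'qd': array([ 0.00122141, -0.00372917,  0.00098369, -0.00311868, -0.00063576,
       -0.00011771,  0.00104999]), 'tau': array([ 2.19518879e-03, -5.63800478e+01,  1.22790758e+00, -1.93650573e+01,
        1.11919764e-02,  7.40401709e-03, -1.44664841e-05]), 'eef_pos': array([6.49649518e+02, 3.55715416e-02, 3.03214758e+02]), 'tool_rot': array([-3.14017699e+00, -1.86146795e-05,  1.57080007e+00]), 'force': array([ 0.28470107, -1.10636225, -0.3022632 ]), 'torque': array([ 0.0203052 , -0.03177123, -0.01562511]), 'gripper_force': 0.0, 'width': 85.35207831948175}
```

View pics/scene0.png

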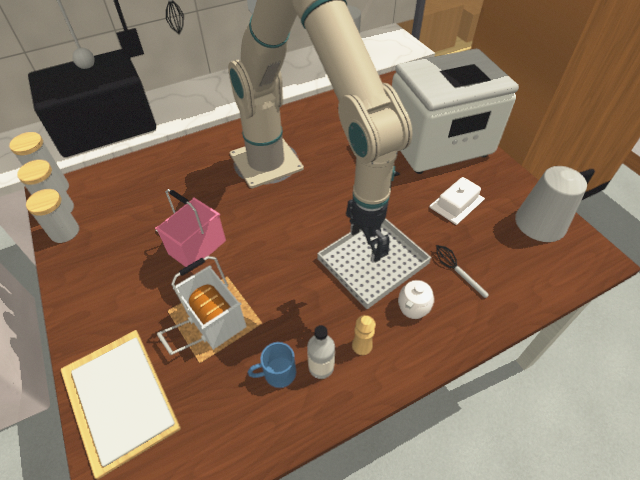

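View pics/side0.png

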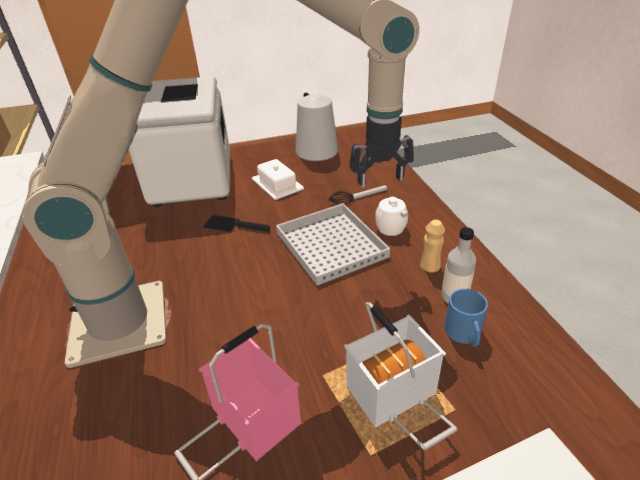

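The scene view shows the grey pan on its trivet near (210,305), with the grip at (190,268), the loop at (180,340), and the tray at (375,262). The side view shows the grip at (383,320), the loop bar at (438,435), and the tray at (333,243). I'll zoom in for precise pixels.

```bash
python3 - <<'E'
from h import *
import pickle
D=pickle.load(open('d0.pkl','rb'))
def crop(n,u0,v0,w,h,W,H):
    im=np.array(D[n]['pixels'])[:,:,::-1][v0:v0+h,u0:u0+w]; im=cv2.resize(im,(W,H),interpolation=cv2.INTER_CUBIC).copy()
    k=W/w
    for g in range(0,w,20): cv2.putText(im,str(u0+g),(int(g*k),10),0,.35,(255,255,0),1); cv2.line(im,(int(g*k),12),(int(g*k),18),(255,255,0),1)
    for g in range(0,h,20): cv2.putText(im,str(v0+g),(0,int(g*k)+4),0,.35,(0,255,255),1)
    return im
a=crop('scene',150,250,120,120,400,400); b=crop('side',320,295,150,150,400,400)
c=crop('scene',310,210,130,65*130//130+45-10,400,307)[:200] if 0 else crop('scene',310,215,130,65,400,200)
d=crop('side',270,205,130,65,400,200)
cv2.imwrite('pics/m1.png',np.vstack([np.hstack([a,b]),np.hstack([c,d])]))
E
```

```text
(no output)
```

View pics/m1.png

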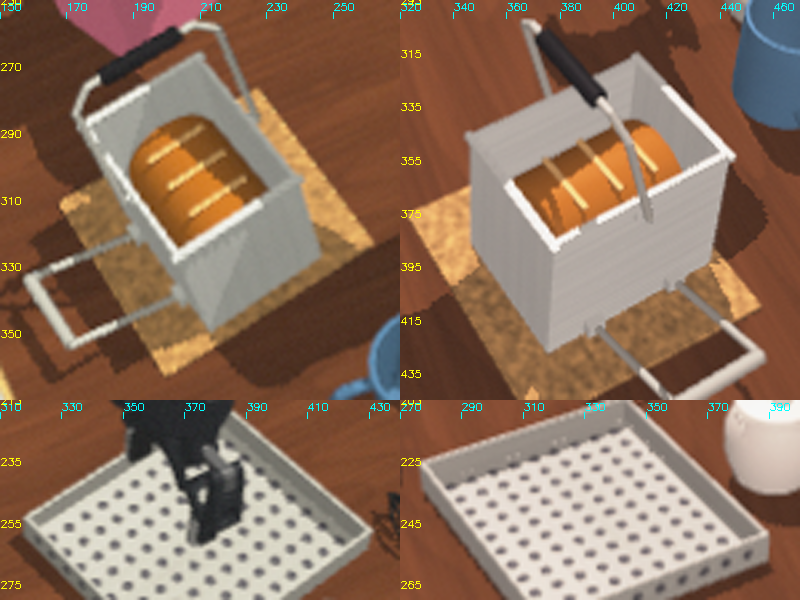

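Crop readings are the rim corners, grip ends, loop bar ends and tray corners in both views. Next I triangulate them.

```bash
python3 - <<'E'
from h import *
import pickle
D=pickle.load(open('d0.pkl','rb')); a,b=D['scene'],D['side']
P=dict(gA=((180,273.4),(372.5,308.1)),gB=((204,259.9),(395,332.5)),gC=((192,266.7),(383.75,320.1)),
gA2=((180,273.4),(395,332.5)),gB2=((204,259.9),(372.5,308.1)),
r1=((175.5,286.6),(378.1,388)),r2=((210.6,266.5),(346.25,345.6)),r3=((240.6,304),(408.9,315.6)),r4=((203.4,328),(444.9,353.1)),
l1=((158.4,332.5),(423,445)),l2=((171,353.5),(455.75,428)),
tl=((318.1,254),(320,275)),tb=((368,304),(389.6,249)),tr=((430.9,257.3),(344.7,205)))
for k,(p,q) in P.items():
    x,e=tri((a,*p),(b,*q)); print(k,x.round(1),np.round(e[0],1))
E
```

```text
gA [ 492.4 -392.7  238.9] 27.5
gB [ 500.8 -370.3  206.3] 26.1
gC [ 496.4 -380.8  221.1] 1.3
gA2 [ 502.6 -412.   221.9] 0.9
gB2 [ 489.4 -348.6  220.1] 1.9
r1 [ 463.9 -438.1  125.9] 1.3
r2 [ 444.1 -336.5  125.1] 0.7
r3 [ 586.2 -307.5  125.3] 1.5
r4 [ 607.4 -411.2  125.9] 0.4
l1 [ 518.1 -518.9   46.4] 1.6
l2 [ 587.6 -507.1   42.8] 1.2
tl [480.5 -37.7  34.4] 0.4
tb [687.9   7.1  25.9] 0.8
tr [643.7 248.   27.5] 2.5
```

```bash
python3 - <<'E'
from h import *
import pickle
D=pickle.load(open('d0.pkl','rb')); a,b=D['scene'],D['side']
for k,p,q in (('mugtop',(279,352),(467,298)),('oiltop',(321,330),(467,232)),('milltop',(366,320),(435,225)),('pot',(417,288),(392,202))):
    x,e=tri((a,*p),(b,*q)); print(k,x.round(1),np.round(e[0],1))
print('mughandle',onz(a,252,372,45).round())
E
```

```text
mugtop [ 735.9 -275.8   98. ] 2.2
oiltop [ 775.3 -183.5  197.4] 0.7
milltop [772.2 -60.4 131.5] 0.1
pot [739.2 118.3  95.1] 0.1
mughandle [ 727. -347.   45.]
```

Call:
send_rows(rows=[[[0, 0, -2, 0, 0, 0], [-2, -1, -4, 0, 0, 0], [-6, -2.5, -5, 0, 0, -0.03], [-10, -4, -5, 0, 0, -0.06], [-14.5, -6, -5, 0, 0, -0.1], [-19, -7.5, -5, 0, 0, -0.13], [-23.5, -9.5, -5, 0, 0, -0.16], [-27.5, -11, -5, 0, 0, -0.18], [-31, -12.5, -5, 0, 0, -0.2], [-33, -13.5, -5, 0, 0, -0.2]]], grip=0)

```text
clock: 1.15
eef_pos: [512.6, -333.9, 353.6]
tool_rot: [-3.14, 0.001, 1.767]
force: [0.3, -0.4, -0.4]
width: 85.4
gripper_force: 0.0
```

Call:
send_rows(rows=[[[0, 0, 0, 0, 0, 0], [0, 0, 0, 0, 0, 0], [0, 0, 0, 0, 0, 0]]])

```text
clock: 1.45
eef_pos: [515.9, -328.2, 353.7]
tool_rot: [3.141, -0.001, 1.773]
force: [-0.8, 0.1, -0.4]
width: 85.3
gripper_force: 0.0
```

```bash
python3 - <<'E'
from h import *
d=shot('wrist','w1.png'); s=ctrl.read_state(); print(s['clock'],s['eef_pos'],s['tool_rot'],s['force'])
print(proj(d,(496.4,-380.8,221)))
import pickle; pickle.dump(d,open('w1.pkl','wb'))
E
```

```text
1.5 [ 515.99172822 -328.12268854  353.77577903] [ 3.14107265e+00 -1.10364624e-03  1.77359604e+00] [-0.06856692  1.24605341  0.86525591]
[272.73312547 338.15335215]
```

View pics/w1.png

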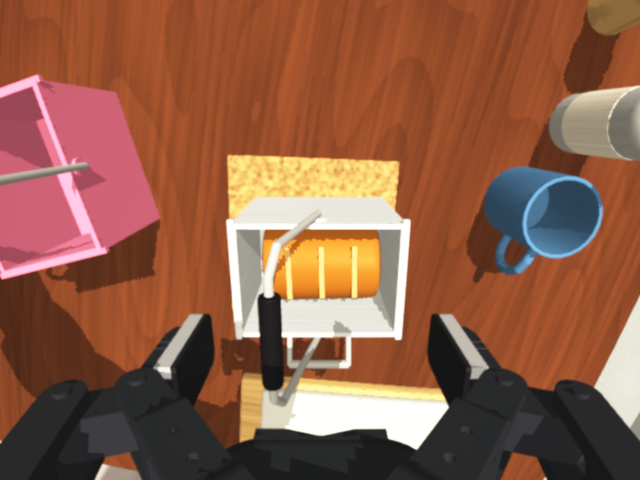

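The wrist view shows the grip at (271,341), where I predicted (273,338). The pan is aligned with the tool, so I can grasp.

Call:
send_rows(rows=[[[-2.5, -1.5, 0, 0, 0, 0], [-4.8, -3, 0, 0, 0, 0], [-4.8, -3, 0, 0, 0, 0], [-4.8, -3, 2, 0, 0, 0], [-4.8, -3, 4, 0, 0, 0], [-4.8, -3, 6, 0, 0, 0], [-4.8, -3, 7.8, 0, 0, 0], [-4.8, -3, 7.8, 0, 0, 0], [-4.8, -3, 7.8, 0, 0, 0]]])

```text
clock: 2.4
eef_pos: [496.0, -381.8, 276.1]
tool_rot: [3.141, -0.001, 1.773]
force: [0.1, -0.5, 0.2]
width: 85.4
gripper_force: 0.0
```

Call:
send_rows(rows=[[[0, 0, 0, 0, 0, 0], [0, 0, 0, 0, 0, 0], [0, 0, 0, 0, 0, 0], [0, 0, 0, 0, 0, 0], [0, 0, 0, 0, 0, 0], [0, 0, 0, 0, 0, 0], [0, 0, 0, 0, 0, 0], [0, 0, 0, 0, 0, 0]]], grip=255)

```text
clock: 3.2
eef_pos: [495.1, -383.1, 276.3]
tool_rot: [3.141, 0.0, 1.771]
force: [-1.3, 0.3, 4.3]
width: 12.4
gripper_force: 58.5
```

Call:
send_rows(rows=[[[0, 0, -0.3, 0, 0, 0], [0, 0, -0.8, 0, 0, 0], [0, 0, -1.4, 0, 0, 0], [0, 0, -2.2, 0, 0, 0], [0, 0, -3.2, 0, 0, 0], [0, 0, -4.2, 0, 0, 0], [0, 0, -5.2, 0, 0, 0], [0, 0, -6, 0, 0, 0], [0, 0, -6, 0, 0, 0], [0, 0, -6, 0, 0, 0]]])

```text
clock: 4.2
eef_pos: [495.1, -383.0, 336.1]
tool_rot: [3.141, 0.0, 1.771]
force: [-0.5, 0.3, -6.4]
width: 12.1
gripper_force: 58.5
```

```bash
python3 - <<'E'
from h import *
d=shot('side'); s=ctrl.read_state(); print(s['clock'],s['eef_pos'],s['force'],s['width'])
im=np.array(d['pixels'])[:,:,::-1][200:480,280:640]; cv2.imwrite('pics/s2.png',cv2.resize(im,(720,560)))
E
```

```text
4.25 [ 494.89848292 -382.81093585  335.55482861] [ 0.9849725   0.89116572 -6.25850578] 12.096807370082415
```

View pics/s2.png

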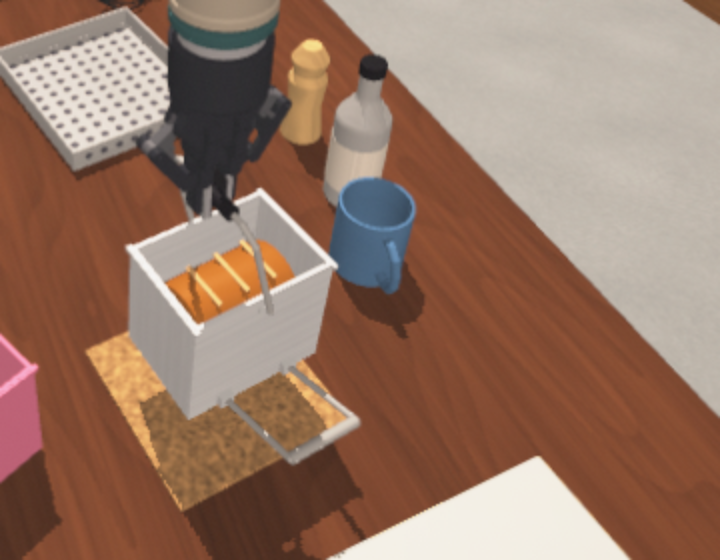

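The pan is lifted upright, clear of the trivet. Next I carry it to the tray end.

Call:
send_rows(rows=[[[0.5, 0.25, 0, 0, 0, 0], [1.5, 0.8, 0, 0, 0, 0], [3, 1.6, 0, 0, 0, 0], [4.9, 2.6, 0, 0, 0, 0], [7, 3.7, 0, 0, 0, 0], [9.2, 4.8, 0, 0, 0, 0], [11.4, 6, 0, 0, 0, 0], [13.6, 7.2, 0, 0, 0, 0], [15.8, 8.3, 0, 0, 0, 0], [18, 9.5, 0, 0, 0, 0]]])

```text
clock: 5.25
eef_pos: [552.8, -184.4, 335.9]
tool_rot: [3.142, -0.001, 1.773]
force: [-0.0, -0.4, -7.3]
width: 11.5
gripper_force: 58.5
```

Call:
send_rows(rows=[[[2, 1.1, 0, 0, 0, 0], [4, 2.1, 0, 0, 0, 0], [5.7, 3, 0, 0, 0, 0], [7.1, 3.8, 0, 0, 0, 0], [8.2, 4.3, 0, 0, 0, 0], [8.9, 4.7, 0, 0, 0, 0], [9.3, 4.9, 0, 0, 0, 0], [9.3, 4.9, 0, 0, 0, 0], [9.3, 4.9, 0, 0, 0, 0], [9.3, 4.9, 0, 0, 0, 0]]])

```text
clock: 6.25
eef_pos: [581.8, -88.1, 335.9]
tool_rot: [-3.141, 0.001, 1.769]
force: [-0.7, -1.1, -7.0]
width: 12.0
gripper_force: 58.5
```

```bash
python3 - <<'E'
from h import *
s=ctrl.read_state(); print(s['clock'],s['eef_pos'],s['tool_rot'],s['force'],s['width'])
a=shot('scene'); b=shot('side')
import pickle; pickle.dump((a,b),open('d3.pkl','wb'))
f=lambda d,u,v,w,h:cv2.resize(np.array(d['pixels'])[:,:,::-1][v:v+h,u:u+w],(400,500),interpolation=cv2.INTER_CUBIC)
cv2.imwrite('pics/m3.png',np.hstack([f(a,250,150,200,250),f(b,250,150,200,250)]))
E
```

```text
6.25 [581.8025856  -88.06839364 335.89623615] [-3.14127580e+00  7.42211538e-04  1.76905127e+00] [-0.72470384 -1.06348468 -7.02957623] 12.003937846979685
```

View pics/m3.png

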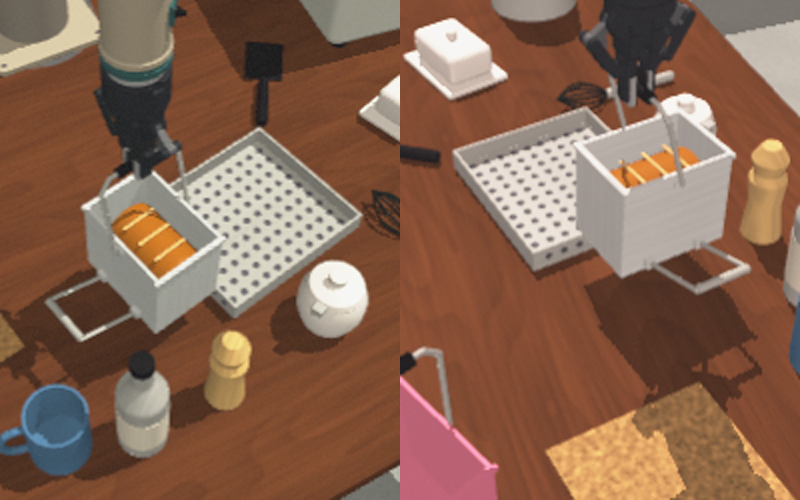

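```bash
python3 - <<'E'
from h import *
import pickle
a,b=pickle.load(open('d3.pkl','rb'))
for k,p,q in (('pL',(292.5,252.5),(370,246.5)),('pR',(361,270),(385,207.5)),('pB',(329,288),(416.5,226.5)),('pT',(320,236),(337.5,224)),('tb',(367.5,301),(389.6,249)),('tr',(430,256.5),(344.7,205)),('tt',(380,215),(277.5,226.5))):
    x,e=tri((a,*p),(b,*q)); print(k,x.round(1),np.round(e[0],1))
print('tl side',onz(b,317.5,273.5,30)[:2])
E
```

```text
pL [ 558.6 -151.1  195.9] 5.8
pR [662.2 -10.  173.1] 4.1
pB [ 686.5 -116.5  190.2] 3.3
pT [526.8 -53.3 185.8] 5.2
tb [684.2   5.7  31.1] 2.7
tr [642.1 245.   30.4] 3.2
tt [428.9 210.4  23.7] 0.7
tl side [477.35793108 -25.12090755]
```

The pan is over its spot at about (16,-198) in the tray frame. Lowering now.

Call:
send_rows(rows=[[[0, 0, 0.5, 0, 0, 0], [0, 0, 1.5, 0, 0, 0], [0, 0, 2.7, 0, 0, 0], [0, 0, 3.9, 0, 0, 0], [0, 0, 4.9, 0, 0, 0], [0, 0, 5.6, 0, 0, 0], [0, 0, 6, 0, 0, 0], [0, 0, 6.3, 0, 0, 0], [0, 0, 6.4, 0, 0, 0], [0, 0, 6.4, 0, 0, 0]]])

```text
clock: 7.35
eef_pos: [582.1, -86.8, 272.9]
tool_rot: [3.141, 0.0, 1.771]
force: [-3.2, 1.5, 2.2]
width: 11.8
gripper_force: 59.4
```

Call:
send_rows(rows=[[[0, 0, 0, 0, 0, 0], [0, 0, 0, 0, 0, 0], [0, 0, 0, 0, 0, 0], [0, 0, 0, 0, 0, 0]]], grip=150)

```text
clock: 7.75
eef_pos: [582.5, -86.9, 272.2]
tool_rot: [3.14, 0.0, 1.771]
force: [-0.5, 0.9, -0.5]
width: 35.3
gripper_force: 0.0
```

Call:
send_rows(rows=[[[0, -1.2, 0.1, 0, 0, 0], [0, -2.4, 0.5, 0, 0, 0], [0, -3.2, 0.9, 0, 0, 0], [0, -4, 1.3, 0, 0, 0], [0, -4.7, 1.8, 0, 0, 0], [0, -5.4, 2.4, 0, 0, 0], [0, -6.1, 3.0, 0, 0, 0], [0, -6.8, 3.6, 0, 0, 0], [0, -7.6, 4.2, 0, 0, 0], [0, -8, 4.6, 0, 0, 0]]])

```text
clock: 8.75
eef_pos: [503.1, -102.8, 225.3]
tool_rot: [-3.142, -0.0, 1.771]
force: [2.0, -0.5, -1.3]
width: 35.3
gripper_force: 1.1
```

Call:
send_rows(rows=[[[0, 0, 0, 0, 0, 0], [0, 0, 0, 0, 0, 0], [0, 0, -2, 0, 0, 0], [0, 0, -5, 0, 0, 0], [0, 0, -9, 0, 0, 0], [0, 0, -13, 0, 0, 0], [0, 0, -15, 0, 0, 0], [0, 0, -15, 0, 0, 0]]])

```text
clock: 9.55
eef_pos: [505.1, -103.0, 379.4]
tool_rot: [3.135, 0.003, 1.771]
force: [0.4, 0.5, -0.2]
width: 35.2
gripper_force: 0.0
```

```bash
python3 - <<'E'
from h import *
s=ctrl.read_state(); print(s['clock'],s['eef_pos'],s['tool_rot'],s['force'],s['width'])
a=shot('scene'); b=shot('side')
import pickle; pickle.dump((a,b),open('d4.pkl','wb'))
f=lambda d,u,v,w,h:cv2.resize(np.array(d['pixels'])[:,:,::-1][v:v+h,u:u+w],(400,400),interpolation=cv2.INTER_CUBIC)
cv2.imwrite('pics/m4.png',np.hstack([f(a,250,220,130,130),f(b,310,170,130,130)]))
E
```

```text
9.55 [ 505.09317899 -102.95270947  379.43151788] [3.13490736e+00 2.51562824e-03 1.77073594e+00] [ 0.43471634  0.45556351 -0.18824699] 35.238443902109644
```

View pics/m4.png

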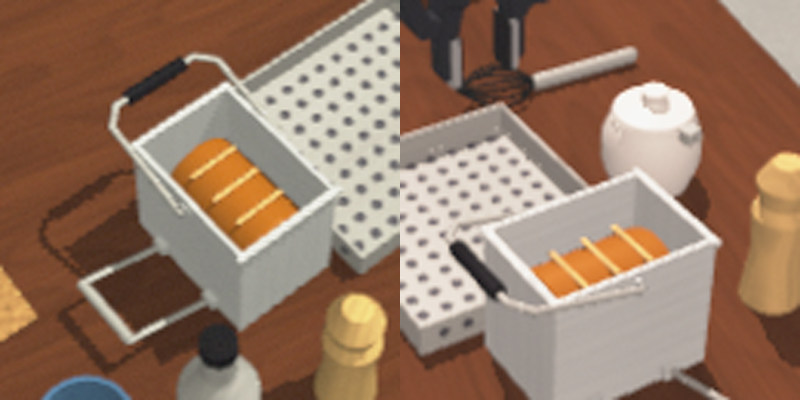

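The bail is folded down to its stop on the robot side and the pan stands beside the tray. Next I locate the loop bar.

```bash
python3 - <<'E'
from h import *
import pickle
a,b=pickle.load(open('d4.pkl','rb')); k=130/400
S=lambda x,y:(250+x*k,220+y*k); Q=lambda x,y:(310+(x-400)*k,170+y*k)
c=[]
for p,q in ((S(137,145),Q(555,310)),(S(228,88),Q(488,232)),(S(335,190),Q(637,172)),(S(240,260),Q(718,243))):
    x,e=tri((a,*p),(b,*q)); c.append(x); print(x.round(1),np.round(e[0],1))
print(np.mean(c,0)); c=np.array(c); v=c[1]-c[0]+c[2]-c[3]; print(np.degrees(np.arctan2(v[1],v[0])))
b1,b2=onz(a,*S(85,290),40),onz(a,*S(130,340),40); print(b1,b2,(b1+b2)/2)
im=np.array(b['pixels'])[:,:,::-1]
print(ctrl.read_state()['qpos'])
E
```

```text
[ 545.5 -141.5  117.8] 0.7
[528.4 -43.6 119.9] 0.4
[665.6 -15.6 123.2] 1.1
[ 687.5 -117.4  122.2] 0.3
[606.74729731 -79.50464691 120.78455164]
101.05408196586525
[ 609.98281296 -226.05307167   40.        ] [ 670.66351202 -212.24095813   40.        ] [ 640.32316249 -219.1470149    40.        ]
[ 0.15336213  0.35123555 -0.009405    1.79485936  0.00389902  0.99544184
  0.34244134]
```

Call:
send_rows(rows=[[[-1, 1, 0, 0, 0, -0.14], [-3, 2.2, 0, 0, 0, -0.28], [-5, 3.6, 1, 0, 0, -0.42], [-7, 5.2, 2.5, 0, 0, -0.56], [-9, 6.8, 4, 0, 0, -0.7], [-11, 8.4, 6, 0, 0, -0.84], [-12.5, 9.6, 8, 0, 0, -0.98], [-13.5, 10.2, 10, 0, 0, -1.12], [-14, 10.6, 11.5, 0, 0, -1.26], [-14, 10.6, 12.9, 0, 0, -1.4]]], grip=0)

```text
clock: 10.65
eef_pos: [634.6, -219.4, 243.3]
tool_rot: [3.14, -0.004, -3.107]
force: [-0.3, -0.1, 0.4]
width: 85.6
gripper_force: 0.0
```

Call:
send_rows(rows=[[[0, 0, 0, 0, 0, -0.1], [0, 0, 0, 0, 0, -0.17], [0, 0, 0, 0, 0, -0.17], [0, 0, 0, 0, 0, -0.17], [0, 0, 0, 0, 0, -0.17]]])

```text
clock: 11.15
eef_pos: [635.0, -218.7, 246.3]
tool_rot: [3.141, -0.001, -2.943]
force: [-0.8, 0.2, 0.6]
width: 85.1
gripper_force: 0.0
```

```bash
python3 - <<'E'
from h import *
d=shot('wrist','w5.png'); s=ctrl.read_state(); print(s['clock'],s['eef_pos'],s['tool_rot'],s['qpos'])
print(proj(d,(637,-219,40)))
import pickle; pickle.dump(d,open('w5.pkl','wb'))
E
```

```text
11.2 [ 635.15567905 -218.72344933  246.55814942] [ 3.14139901e+00 -6.12292981e-04 -2.94310101e+00] [ 0.49699542  0.74248519 -0.36922326  1.49965283  0.30322308  0.95689167
  1.81005722]
[320.91924353 236.37968263]
```

View pics/w5.png

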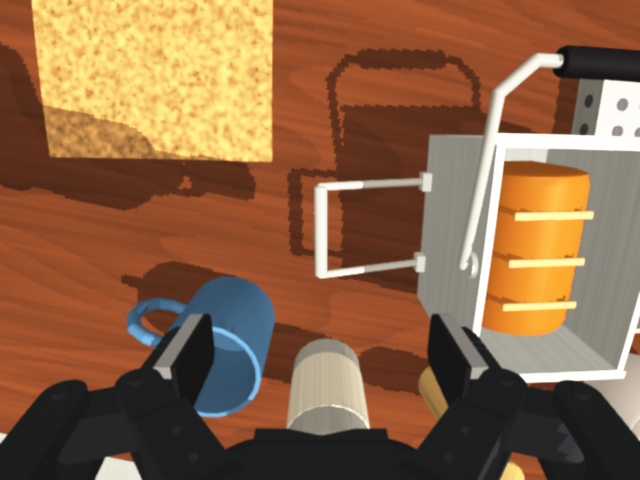

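The bar is centred at (321,231), as predicted. Descending to grip.

Call:
send_rows(rows=[[[0, 0, 2, 0, 0, 0], [0, 0, 5, 0, 0, 0], [0, 0, 8, 0, 0, 0], [0, 0, 11, 0, 0, 0], [0, 0, 13.5, 0, 0, 0], [0, 0, 15, 0, 0, 0], [0, 0, 15.2, 0, 0, 0], [0, 0, 15.2, 0, 0, 0]]])

```text
clock: 12.0
eef_pos: [635.7, -218.8, 95.3]
tool_rot: [-3.141, 0.001, -2.943]
force: [0.1, -0.1, 0.1]
width: 85.4
gripper_force: 0.0
```

Call:
send_rows(rows=[[[0, 0, 0, 0, 0, 0], [0, 0, 0, 0, 0, 0], [0, 0, 0, 0, 0, 0], [0, 0, 0, 0, 0, 0], [0, 0, 0, 0, 0, 0], [0, 0, 0, 0, 0, 0], [0, 0, 0, 0, 0, 0], [0, 0, 0, 0, 0, 0]]], grip=255)

```text
clock: 12.8
eef_pos: [635.4, -218.9, 95.0]
tool_rot: [-3.141, 0.0, -2.942]
force: [-0.7, 0.0, 0.1]
width: 7.8
gripper_force: 58.5
```

Call:
send_rows(rows=[[[0, 0.1, -0.6, 0, 0, 0], [0, 0.3, -1.5, 0, 0, 0], [0, 0.7, -2.5, 0, 0, 0], [0, 1.2, -3.7, 0, 0, 0], [0, 1.8, -4.9, 0, 0, 0], [0, 2.5, -6.1, 0, 0, 0], [0, 3.3, -7.3, 0, 0, 0], [0, 4.2, -8.3, 0, 0, 0], [0, 5, -9.2, 0, 0, 0], [0, 5.2, -9.4, 0, 0, 0]]])

```text
clock: 13.8
eef_pos: [625.9, -168.3, 192.8]
tool_rot: [-3.138, 0.003, -2.942]
force: [-0.5, -5.3, 4.9]
width: 7.7
gripper_force: 59.6
```

```bash
python3 - <<'E'
from h import *
s=ctrl.read_state(); print(s['clock'],s['eef_pos'],s['tool_rot'],s['force'],s['width'])
a=shot('scene'); b=shot('side')
f=lambda d,u,v,w,h:cv2.resize(np.array(d['pixels'])[:,:,::-1][v:v+h,u:u+w],(400,500),interpolation=cv2.INTER_CUBIC)
cv2.imwrite('pics/m6.png',np.hstack([f(a,250,170,160,200),f(b,290,130,160,200)]))
E
```

```text
13.8 [ 625.9071242  -168.33207348  192.75543747] [-3.13803799  0.00349039 -2.94222748] [-0.52201306 -5.30383046  4.8997262 ] 7.736569510492533
```

View pics/m6.png

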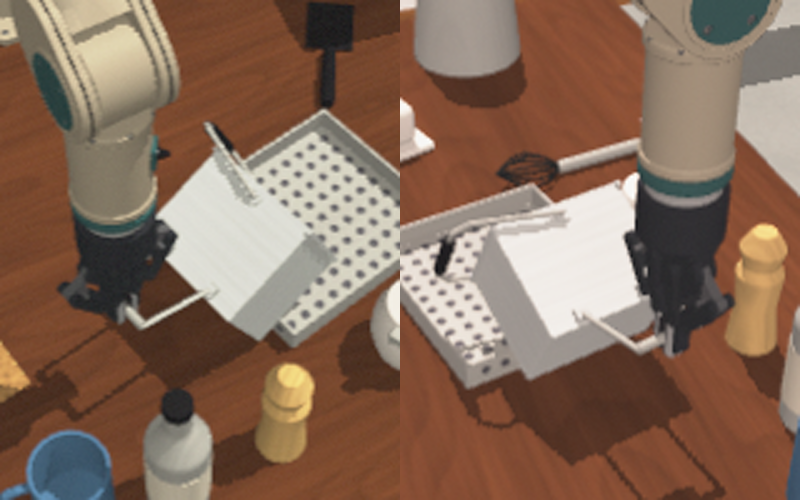

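The pan is leaning over the rim at about 57°, with the loop held and the mouth over the tray. Continuing up and forward.

Call:
send_rows(rows=[[[0, 0.1, -0.8, 0, 0, 0], [0, 0.3, -1.6, 0, 0, 0], [0, 0.6, -2.4, 0, 0, 0], [0, 1, -3.1, 0, 0, 0], [0, 1.4, -3.7, 0, 0, 0], [0, 1.9, -4.2, 0, 0, 0], [0, 2.4, -4.6, 0, 0, 0], [0, 2.8, -4.8, 0, 0, 0], [0, 2.8, -4.8, 0, 0, 0]]])

```text
clock: 14.8
eef_pos: [619.4, -139.3, 237.0]
tool_rot: [3.141, -0.0, -2.941]
force: [-0.7, 2.0, -4.3]
width: 7.9
gripper_force: 58.6
```

```bash
python3 - <<'E'
from h import *
s=ctrl.read_state(); print(s['clock'],s['eef_pos'],s['force'],s['torque'])
b=shot('side','side7.png'); a=shot('scene','scene7.png')
for d,n,(u0,u1,v0,v1) in ((b,'side',(300,430,190,300)),(a,'scene',(300,420,190,320))):
    im=cv2.cvtColor(np.array(d['pixels']),cv2.COLOR_RGB2HSV); 
    m=((im[...,1]<40)&(im[...,2]>170)).astype(np.uint8); m[:v0]=0;m[v1:]=0;m[:,:u0]=0;m[:,u1:]=0
    m=cv2.morphologyEx(m,cv2.MORPH_OPEN,np.ones((5,5)))
    for c in cv2.findContours(m,0,2)[0]:
        if cv2.contourArea(c)>200: print(n,cv2.contourArea(c),cv2.approxPolyDP(c,4,True)[:,0].tolist())
    o=((im[...,0]>8)&(im[...,0]<16)&(im[...,1]>190)&(im[...,2]>150)); o[:v0]=0;o[v1:]=0;o[:,:u0]=0;o[:,u1:]=0
    v,u=np.nonzero(o); print('orange',len(u),u.mean() if len(u) else 0,v.mean() if len(u) else 0)
E
```

```text
14.8 [ 619.37379059 -139.31771217  237.04238481] [-0.69724281  2.03590893 -4.25788391] [-0.00619631 -0.00381436  0.04986972]
side 217.0 [[315, 232], [311, 239], [319, 249], [312, 254], [319, 260], [312, 266], [324, 262], [318, 253], [323, 247]]
side 2868.0 [[370, 209], [344, 220], [337, 216], [315, 222], [346, 248], [348, 281], [396, 262], [396, 250], [362, 242], [383, 244], [378, 231], [382, 225]]
orange 0 0 0
scene 328.5 [[405, 286], [412, 312], [419, 313], [419, 293], [413, 291], [419, 289], [419, 281]]
scene 2864.5 [[416, 258], [408, 262], [402, 256], [406, 249], [396, 240], [387, 243], [376, 227], [361, 237], [366, 242], [361, 249], [347, 234], [329, 241], [325, 264], [352, 284], [385, 259], [391, 267], [381, 272], [385, 279], [380, 285], [386, 285]]
orange 0 0 0
```

Call:
send_rows(rows=[[[0, 0.6, -0.2, 0, 0, 0], [0, 1.4, -0.5, 0, 0, 0], [0, 2.2, -0.8, 0, 0, 0], [0, 3, -1.1, 0, 0, 0], [0, 3.8, -1.4, 0, 0, 0], [0, 4.6, -1.8, 0, 0, 0], [0, 5.4, -2.2, 0, 0, 0], [0, 6, -2.5, 0, 0, 0], [0, 6, -2.5, 0, 0, 0]]])

```text
clock: 15.8
eef_pos: [607.9, -80.2, 263.3]
tool_rot: [3.142, 0.002, -2.941]
force: [0.0, -1.9, -0.7]
width: 7.4
gripper_force: 58.7
```

```bash
python3 - <<'E'
from h import *
s=ctrl.read_state(); print(s['clock'],s['eef_pos'],s['force'])
a=shot('scene'); b=shot('side')
f=lambda d,u,v,w,h:cv2.resize(np.array(d['pixels'])[:,:,::-1][v:v+h,u:u+w],(400,500),interpolation=cv2.INTER_CUBIC)
cv2.imwrite('pics/m8.png',np.hstack([f(a,280,170,160,200),f(b,270,130,160,200)]))
E
```

```text
15.8 [607.85915552 -80.20480489 263.26766722] [ 0.0380102  -1.91213319 -0.71034428]
```

View pics/m8.png

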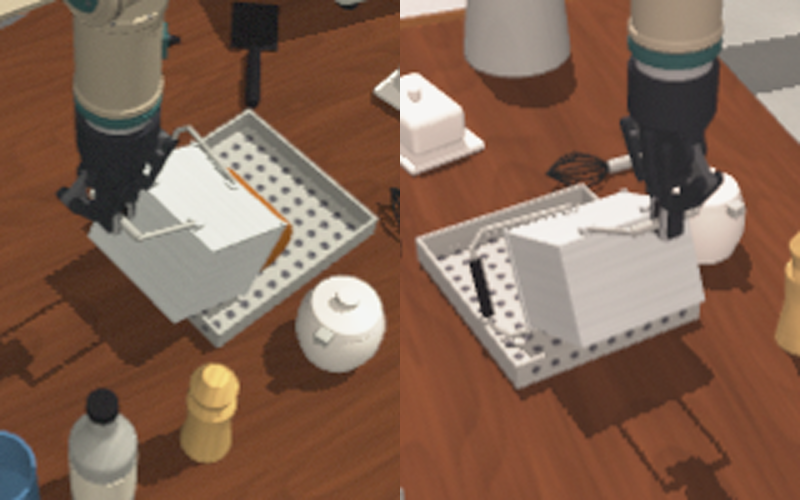

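The pan is tipped past level with its mouth in the tray, and the loaf is emerging. Raise a bit more.

Call:
send_rows(rows=[[[0, 0.3, -0.5, 0, 0, 0], [0, 0.6, -1, 0, 0, 0], [0, 0.9, -1.5, 0, 0, 0], [0, 1.2, -2, 0, 0, 0], [0, 1.5, -2.5, 0, 0, 0], [0, 1.8, -3, 0, 0, 0], [0, 2, -3.5, 0, 0, 0], [0, 2, -3.5, 0, 0, 0], [0, 2, -3.5, 0, 0, 0]]])

```text
clock: 16.8
eef_pos: [604.1, -62.2, 297.3]
tool_rot: [-3.141, 0.001, -2.943]
force: [0.7, -0.0, -2.3]
width: 7.7
gripper_force: 58.6
```

```bash
cat > loaf.py <<'E'
from h import *
def feat(d,U):
    im=cv2.cvtColor(np.array(d['pixels']),cv2.COLOR_RGB2HSV)
    m=((im[...,0]>6)&(im[...,0]<17)&(im[...,1]>200)&(im[...,2]>150)).astype(np.uint8)
    u0,u1,v0,v1=U; k=np.zeros_like(m);k[v0:v1,u0:u1]=m[v0:v1,u0:u1]
    k=cv2.morphologyEx(k,cv2.MORPH_CLOSE,np.ones((5,5)))
    c=max(cv2.findContours(k,0,2)[0],key=cv2.contourArea,default=None)
    if c is None: return None
    return cv2.contourArea(c),cv2.boxRect(c) if 0 else cv2.minAreaRect(c)
def tf(p,c=(558,109),y=.18):
    x=np.array(p[:2])-c; return np.round([x[0]*np.cos(y)+x[1]*np.sin(y),-x[0]*np.sin(y)+x[1]*np.cos(y)])
if __name__=='__main__':
    s=ctrl.read_state(); print(s['clock'],s['eef_pos'],s['force'])
    for n,U in(('scene',(310,440,205,315)),('side',(270,395,200,290))):
        d=shot(n); f=feat(d,U); print(n,f)
        if f: print('tray-frame',tf(onz(d,*f[1][0],50)), [tf(onz(d,*q,50)).tolist() for q in cv2.boxPoints(f[1])])
E
python3 loaf.py
```

```text
16.8 [604.06477013 -62.20506469 297.31798728] [ 0.69902966 -0.03407559 -2.25173077]
scene (37.5, ((378.5000305175781, 252.00003051757812), (33.23401641845703, 2.1213197708129883), 45.0))
tray-frame [9. 4.] [[-43.0, 2.0], [-45.0, 9.0], [60.0, 5.0], [61.0, -2.0]]
side None
```

Call:
send_rows(rows=[[[0, 0, -0.6, 0, 0, 0], [0, 0, -1.2, 0, 0, 0], [0, -0.2, -1.8, 0, 0, 0], [0, -0.4, -2.4, 0, 0, 0], [0, -0.6, -3, 0, 0, 0], [0, -0.6, -3, 0, 0, 0], [0, -0.6, -3, 0, 0, 0]]])

```text
clock: 17.6
eef_pos: [604.9, -68.0, 327.0]
tool_rot: [3.142, 0.0, -2.943]
force: [0.1, 0.5, -4.2]
width: 7.8
gripper_force: 58.6
```

```bash
python3 loaf.py; python3 - <<'E'
from h import *
d=shot('scene'); im=np.array(d['pixels'])[205:315,310:440]
h=cv2.cvtColor(im,cv2.COLOR_RGB2HSV)
m=(h[...,1]>110)&(h[...,2]>60)
# coarse ascii map of image classes: o=brown/orange, #=bright grey, .=dark grey
for r in range(0,110,4): print(''.join('o' if m[r,c] else ('#' if h[r,c,2]>170 else '.') for c in range(0,130,2)))
for p in((80,60),(85,55),(75,65),(90,60)): print(p,im[p[1],p[0]])
E
```

```text
17.6 [604.87646202 -67.97958502 327.03393714] [ 0.13823649  0.54624583 -4.15965397]
scene None
side None
ooo....................ooooooooooo...ooooooooooooooooooooooo#####
ooo...................oooooooooooo...oooooooooooooooooooooooo.###
ooo..................ooooooooooooo..oooooooooooooooooooooooooooo.
ooo.............oo..ooooooooooo.#.....ooooooooooooooooooooooooooo
oo.................ooooooooo.#.........#ooooooooooooooooooooooooo
.....o.............oo.#oo.#....###.......#.oooooooooooooooooooooo
...............#######.....#####.####.......#oooooooooooooooooooo
o..............#########.#########..###.......#oooooooooooooooooo
ooooo..........#################.####.####......#.ooooooooooooooo
oooo###.....######################.####..###.......#ooooooooooooo
oo.#####...##.##################.####.####.###.......#ooooooooo..
o.#################....###########.####..###.####......#.ooooooo.
#####################.##############..####.#######........#oooooo
###################.###################..###.#######........#ooo.
o.################.#########.........#####.#######.####..#..ooooo
ooo##
[... 244 characters left out ...]
oooooooooooooo
ooooooooooo##########...........#oo##########...oo.######.ooooooo
oooooooooooo.#######..........#..#########...ooo############ooooo
oooooooooooooo.###...........##########....ooo.#####.########.ooo
oooooooooooooooo.ooo.......#########....ooooo...##############ooo
oooooooooooooooooooooo....#####.##...ooooooo....##############.oo
oooooooooooooooooooooooo....###...oooooooooo...###############.oo
oooooooooooooooooooooooooo......ooooooooooooo....#############ooo
ooooooooooooooooooooooooooooooooooooooooooooo....############oooo
ooooooooooooooooooooooooooooooooooooooooooooooo...#########oooooo
(80, 60) [181 176 163]
(85, 55) [213 209 192]
(75, 65) [136  83  31]
(90, 60) [199 193 181]
```

Call:
send_rows(rows=[[[0, -0.4, -0.5, 0, 0, 0], [0, -1, -1.1, 0, 0, 0], [0, -1.7, -1.8, 0, 0, 0], [0, -2.5, -2.5, 0, 0, 0], [0, -3.3, -3.2, 0, 0, 0], [0, -4.1, -3.9, 0, 0, 0], [0, -4.9, -4.6, 0, 0, 0], [0, -5.5, -5, 0, 0, 0], [0, -5.5, -5, 0, 0, 0]]])

```text
clock: 18.65
eef_pos: [616.1, -123.4, 377.6]
tool_rot: [-3.14, 0.001, -2.944]
force: [0.1, -0.1, -4.0]
width: 7.4
gripper_force: 58.5
```

```bash
cat > amap.py <<'E'
from h import *
def amap(n,u0,v0,w,h,su,sv):
    im=np.array(shot(n)['pixels'])[v0:v0+h,u0:u0+w]; q=cv2.cvtColor(im,cv2.COLOR_RGB2HSV)
    H,S,V=q[...,0].astype(int),q[...,1],q[...,2]
    print(n)
    for r in range(0,h,sv): print(''.join(('L' if (H[r,c]>=8 and V[r,c]>105 and S[r,c]>170) else 'o' if S[r,c]>110 and V[r,c]>40 else '#' if V[r,c]>170 else '.' ) for c in range(0,w,su)))
if __name__=='__main__':
    s=ctrl.read_state(); print(s['clock'],s['eef_pos'],s['force'])
    amap('scene',310,190,130,125,2,4); amap('side',270,190,140,100,2,4)
E
python3 amap.py
```

```text
18.65 [ 616.13232055 -123.37168899  377.55996967] [ 0.06066001 -0.10493326 -4.01752956]
scene
..........ooooooooooooooooooooooooo..oooooooooooooooooooooooooooo
..........ooooooooooooooooooooooooo..oooooooooooooooooooooooooooo
............oooooooooooooooooooooo...ooooooooooooooooooooooooooo#
..............oooooooooooooooooooo...oooooooooooooooooooooooo.##.
.............ooooooooooooooooooooo...ooooooooooooooooooooooo#####
............oooooooooooooooooooooo...ooooooooooooooooooooooooo.##
.......o...ooooooooooooooooooooooo##ooooooooooooooooooooooooooooo
..........ooooooooooooooooooooo#.....#.oooooooooooooooooooooooooo
.........o....#oooooooooooo.#............oooooooooooooooooooooooo
......#####.....#ooooooo.#....#####.......#oooooooooooooooooooooo
.....###########.#.oo.#....##########.......#.ooooooooooooooooooo
.....#############.#....###.###########.........ooooooooooooooooo
..##.###############.###..###########.####.......#ooooooooooooooo
....##################.#oLLo###########.####.......#.oooooooooooo
#####...#################LLLLLo######.####.####.......#ooooooooo.
##############..
[... 2185 characters left out ...]
o...############...oLLLLL.#..........######.######.oooooooooo
ooooooooooo...##.#########...LLLLLL.#........#.LLL.###......oooooooooo
ooooooooooooo...##.########.#.LLLLLL##....LLL...............oooooooooo
oooooooooooooo....##.#######...###..oLLo..............oooooooooooooooo
oooooooooooooooo...###########...oo..............ooooooooooooooooooooo
oooooooooooooooooo...######.#####...........oooooooooooooooooooooooooo
ooooooooooooooooooo...#####............ooooooooooooooooooooooooooooooo
ooooooooooooooooooooo.............oooooooooooooooooooooooooooooooooooo
oooooooooooooooooooooo.......ooooooooooooooooooooooooooooooooooooooooo
oooooooooooooooooooooooooooooooooooooooooooooooooooooooooooooooooooooo
```

```bash
python3 - <<'E'
from h import *
import pickle
for i in range(3):
    d=shot('wrist','w9.png' if i==0 else None); s=ctrl.read_state(); print(s['force'].round(2),s['torque'].round(3))
# pan seen by wrist: long bright-grey edges
w=pickle.load(open('w1.pkl','rb'))
print('pink',[onz(w,*p,0).round() for p in((160,215),(105,250))], 'trivet',[onz(w,*p,2).round() for p in((228,155),(399,160))])
im=cv2.cvtColor(np.array(d['pixels']),cv2.COLOR_RGB2HSV)
for r in range(0,400,14): print(''.join('o' if im[r,c,1]>110 and im[r,c,2]>40 else '#' if im[r,c,2]>190 else '+' if im[r,c,2]>120 else '.' for c in range(0,640,7)))
E
```

```text
[ 1.31 -0.47 -3.89] [-0.229 -0.122  0.005]
[-0.8   0.66 -4.55] [-0.213 -0.109 -0.013]
[-0.7   0.17 -4.9 ] [-0.269 -0.16   0.07 ]
pink [array([ 335., -385.,    0.]), array([ 271., -442.,   -0.])] trivet [array([ 406., -301.,    2.]), array([ 593., -268.,    2.])]
oooooooooooooooooooooooooooooooooooooooooooooooooooooooooooooooooooooooooooooooooooooooooooo
oooooooooooooooooooooooooooooooooooooooooooooooooooooooooooooooooooooooooooooooooooooooooooo
oooooooooooooooooooooooooooooooooooooooooooooooooooooooooooooooooooooooooooooooooooooooooooo
oooooooooooooooooooooooooooooooooooooooooooooooooooooooooooooooooooooooooooooooooooooooooooo
oooooooooooooooooooooooooooooooooooooooooooooooooooooooooooooooooooooooooooooooooooooooooooo
oooooooooooooooooooooooooooooooooooooooooooooooooooooooooooooooooooooooooooooooooooooooooooo
ooooooooooooooooooooooooooooooooooooooooooooooooooooooooooooo+#+.oo......ooooooooooooooooooo
ooooooooooooooooooooooooooooooooooooooooooooooooooooooooooo.++...........##.#########++++++#
oooooooooooooooooooooooooooooooooooooooooooooooooooooooooo#o.#+##+#+##.##+#.+#.#.##.#.##....

[... 1159 characters left out ...]
++##+++++++++++++############ooooooooooooooo.o.oo
oooooooooooooooooooooooooooooooo+++++++.oo...++...+++++++++############++oooooooooooooo..o.o
ooooooooooooooooooo+ooooooooooo+...++++o.....++......++++++#+###########+##+ooooooooooo+#ooo
oooooooooooooooooooooooooooooo.++++++++......++......+++++++########++######oooooooooo.#oooo
ooooooooooooooooooooooooooooo+++++##++.......++.......+++########+++#########oooooooo.+ooooo
+ooooooooooooooooooooooooooo.................++#................oo#####+####+oooooooo++ooooo
++++++++++ooooooooooooooo....................+##....................o######ooooooooo.#oooooo
++++++++++++++++++++oo.......................+##.......................ooooooooooooooooooooo
```

```bash
python3 - <<'E'
from h import *
from loaf import tf
a=shot('scene'); b=shot('side'); w=shot('wrist')
for p in((362,242),(390,264),(366,290)): print('scene',[tf(onz(a,*p,z)).tolist() for z in(30,80)])
for p in((326,230),(341,258)): print('side',[tf(onz(b,*p,z)).tolist() for z in(30,80)])
im=np.array(w['pixels']); q=cv2.cvtColor(im,cv2.COLOR_RGB2HSV)
m=((q[...,0]>=8)&(q[...,0]<20)&(q[...,1]>170)&(q[...,2]>120)).astype(np.uint8); m[:,:480]=0; m[:140]=0; m[400:]=0
m=cv2.morphologyEx(m,cv2.MORPH_OPEN,np.ones((3,3)))
for c in cv2.findContours(m,0,2)[0]:
    if cv2.contourArea(c)>300:
        x,y,ww,h=cv2.boundingRect(c); print(x,y,ww,h,[tf(onz(w,*p,80)).tolist() for p in((x,y),(x+ww,y),(x+ww,y+h))])
E
```

```text
scene [[-59.0, 2.0], [-31.0, -27.0]]
scene [[52.0, 12.0], [74.0, -17.0]]
scene [[75.0, -101.0], [96.0, -125.0]]
side [[-0.0, 32.0], [-30.0, -28.0]]
side [[-23.0, -95.0], [-52.0, -146.0]]
506 158 34 103 [[-40.0, -58.0], [-41.0, -23.0], [66.0, -2.0]]
```

Call:
send_rows(rows=[[[0.4, -0.4, 0, 0, 0, 0], [1.2, -1, 0, 0, 0, 0], [2.2, -1.7, 0, 0, 0, 0], [3.3, -2.4, 0, 0, 0, 0], [4.3, -2.9, 0, 0, 0, 0], [5, -3, 0.4, 0, 0, 0], [5, -3, 1.4, 0, 0, 0], [5, -3, 2.6, 0, 0, 0], [5, -3, 3.8, 0, 0, 0], [5, -3, 4.6, 0, 0, 0]]])

```text
clock: 20.05
eef_pos: [572.4, -160.5, 328.9]
tool_rot: [3.14, -0.002, -2.941]
force: [-0.3, -0.7, -4.5]
width: 7.7
gripper_force: 58.5
```

Call:
send_rows(rows=[[[0, 0, 0.5, 0, 0, 0], [0, 0, 1, 0, 0, 0], [0, 0, 1.5, 0, 0, 0], [0, 0, 2, 0, 0, 0], [0, 0, 2.5, 0, 0, 0], [0, 0, 3, 0, 0, 0], [0, 0, 3.5, 0, 0, 0], [0, 0, 3.5, 0, 0, 0]]])

```text
clock: 20.85
eef_pos: [572.3, -161.1, 295.1]
tool_rot: [3.141, -0.001, -2.942]
force: [0.0, 0.5, -4.1]
width: 7.6
gripper_force: 58.5
```

```bash
python3 loaf.py >/dev/null; python3 - <<'E'
from h import *
s=ctrl.read_state(); print(s['eef_pos'],s['force'].round(1),s['torque'].round(3))
E
```

```text
[ 572.65796028 -161.1040405   295.84563705] [ 0.2  0.1 -5. ] [-0.256 -0.097 -0.062]
```

Call:
send_rows(rows=[[[0, 0, 0.5, 0, 0, 0], [0, -0.5, 1, 0, 0, 0], [0, -1.8, 1.3, 0, 0, 0], [0, -3.2, 1.8, 0, 0, 0], [0, -4.6, 2.5, 0, 0, 0], [0, -5.8, 3.2, 0, 0, 0], [0, -6.9, 3.9, 0, 0, 0], [0, -7.9, 4.6, 0, 0, 0], [0, -8.8, 5.3, 0, 0, 0], [0, -8.8, 5.3, 0, 0, 0]]])

```text
clock: 21.95
eef_pos: [589.8, -250.3, 241.5]
tool_rot: [-3.14, -0.001, -2.945]
force: [1.9, -2.7, 0.9]
width: 7.5
gripper_force: 61.4
```

```bash
python3 - <<'E'
from h import *
from amap import amap
s=ctrl.read_state(); print(s['eef_pos'],s['force'].round(1),s['torque'].round(3))
amap('side',300,200,150,130,2,4); amap('scene',230,190,140,150,2,5)
E
```

```text
[ 589.79308501 -250.32115186  241.50443884] [ 1.9 -2.7  0.9] [-0.486 -0.563 -0.173]
side
ooooooooooooooo....oooooo.ooooooooooooooo##......................oooooo####
ooooooooooooooooooo.##.oooooooooooooooo.####..........###........oooooooo##
ooooooooooooo.###......##ooooooooooooo.####.....................ooooooooooo
ooooooo###...............##ooooooooooo#####.....................ooooooooooo
o###...............#####....#ooooooooo#####.....................ooooooooooo
.............#####.#######oLLo#ooooooo.####.....................ooooooooooo
........############ooLLLLLLLLLo#ooooo.###.....................oooo##oooooo
.#######.####o#oLLLLLLLLLLLLLLLLLL#oooo.#......................oooooooooooo
#..#######.LLLLLLLLLLLLLLLLLLLLLLLLo#ooo.......................oooooooooooo
###.######LLLLLLLLLLLLLLLLLLLLLLLLLL..#.o....................oooooooooooooo
#####.####oLLLLLLLLLLLLLLLLLLLLLLLLL...##...................ooooooooooooooo
######..###LLLLLLLLLLLLLLLLLLLLLLLo######....................oooooooooooooo
########..#oLLLLLLLLLLLLLLLLo##############..................oooooooooooooo
#####.####..oLLLLLLo###
[... 2932 characters left out ...]
oooooo.o.##.###..........#########...........ooooo.......oLL.
ooooooooooooooooooooo...............#................oooooooo....#.###
oooooooooooooooooooooooo............................oooooooooooo...#.#
oooooooooooooooooooooooooo.......................ooooooooooooooooo....
oooooooooooooooooooooooooooo................oooooooooooooooooooooooooo
oooooooooooooooooooooooooooooo.........ooooooooooooooooooooooooooooooo
oooooooooooooooooooooooooooooooo..oooooooooooooooooooooooooooooooooooo
ooooooooooooooooooooooooooooooooooooooooooooo.oooooooooooooooooooooooo
ooooooooooooooooooooooooooooooooooooooooooo......ooooooooooooooooooooo
oooooooooooooooooooooooooooooooooooooooooo........oooooooooooooooooooo
```

The loaf lies fully in the tray and the pan lies on its side on the counter. I'll lever it upright with the loop.

Call:
send_rows(rows=[[[0, -0.8, 0.7, 0, 0, 0], [0, -1.7, 1.6, 0, 0, 0], [0, -2.6, 2.7, 0, 0, 0], [0, -3.5, 3.9, 0, 0, 0], [0, -4.3, 5.2, 0, 0, 0], [0, -4.9, 6.4, 0, 0, 0], [0, -5.2, 7.4, 0, 0, 0], [0, -5.2, 7.4, 0, 0, 0]]])

```text
clock: 22.85
eef_pos: [599.0, -297.0, 166.3]
tool_rot: [3.137, -0.004, -2.942]
force: [-0.8, 2.8, 1.3]
width: 7.8
gripper_force: 63.4
```

```bash
python3 - <<'E'
from h import *
from amap import amap
s=ctrl.read_state(); print(s['eef_pos'],s['force'].round(1),s['torque'].round(3))
amap('side',310,210,150,130,2,4)
E
```

```text
[ 598.9679859  -296.98473849  166.30988742] [-0.8  2.8  1.3] [ 0.719  0.259 -0.045]
side
ooooo.#............##oooooooooooo##############......................oo####
##...............#...##oooooooooo#############.......................oooo##
............####.###....#oooooooo.#############.....................oooooo.
......############oLLLLLLo#oooooo.#############.....................ooooooo
#######.#####LLLLLLLLLLLLLLL#ooooo.###########......................ooooooo
.######oLLLLLLLLLLLLLLLLLLLLLL#oooo###########......................ooooooo
#..##oLLLLLLLLLLLLLLLLLLLLLLLLL.#oooo..####..o.....................oooooooo
###..LLLLLLLLLLLLLLLLLLLLLLLLLL...#.ooooooooo......................oooooooo
#####.LLLLLLLLLLLLLLLLLLLLLLLLo#....#.ooooooo......................oooooooo
######LLLLLLLLLLLLLLLLLLLLLLLLL###...##.ooooo..#...................oooooo..
.######LLLLLLLLLLLLLLLLLLLLLLLo#.######.ooooo.....................ooooo####
#######.LLLLLLLLLLLLLLLLLLLo############ooooo...........###.......ooo.#####
#######...LLLLLLLLLLLLo###################oo......................ooo.#####
.#######....Lo#########
[... 796 characters left out ...]
....ooooo..#....
ooooooooooooo............##########.###########...................ooo..#...
oooooooooooooo...........############.#########.................ooooo.....#
ooooooooooooooo..........#####################.............ooooooooo.......
ooooooooooooooooo........##################..###.......ooooooooooooo.......
oooooooooooooooooo.......############...oo.#....o......ooooooooooooo.......
oooooooooooooooooooo....#########..ooooooooooooooo.oooooooooooooooo........
ooooooooooooooooooooo...#####..ooooooooooooooooooooooooooooooooooooo.......
ooooooooooooooooooooooo.#..oooooooooooooooooooooooooooooooooooooooooo......
oooooooooooooooooooooooooooooooooooooooooooooooooooooooooooooooooooooo.....
```

Call:
send_rows(rows=[[[0, -1, 0.7, 0, 0, 0], [0, -2, 1.7, 0, 0, 0], [0, -3.1, 2.9, 0, 0, 0], [0, -4, 4.2, 0, 0, 0], [0, -4.8, 5.5, 0, 0, 0], [0, -5.4, 6.7, 0, 0, 0], [0, -6, 7.3, 0, 0, 0], [0, -6.6, 7.5, 0, 0, 0], [0, -6.6, 7.5, 0, 0, 0]]])

```text
clock: 23.8
eef_pos: [613.2, -364.4, 93.4]
tool_rot: [-3.141, -0.0, -2.943]
force: [0.3, -1.3, 0.9]
width: 7.5
gripper_force: 67.1
```

```bash
python3 - <<'E'
from h import *
from amap import amap
s=ctrl.read_state(); print(s['eef_pos'],s['force'].round(1),s['torque'].round(3))
amap('side',310,210,150,150,2,4)
E
```

```text
[ 613.22239647 -364.41972432   93.44052007] [ 0.3 -1.3  0.9] [-0.168 -0.136 -0.07 ]
side
ooooo.#............##oooooooooooo######.........................###########
##...............#...##oooooooooo########..................................
............####.###....#oooooooo.##########...............................
......############oLLLLLLo#oooooo.############.............................
#############LLLLLLLLLLLLLLL#ooooo.#############o..........................
.######oLLLLLLLLLLLLLLLLLLLLLL#oooo###########.oooo........................
#..##oLLLLLLLLLLLLLLLLLLLLLLLLL.#oooo..####..oooooooo......................
###..LLLLLLLLLLLLLLLLLLLLLLLLLL...#.oooooooooooooooooo.....................
#####oLLLLLLLLLLLLLLLLLLLLLLLLo#....#.ooooooooooooooooo....................
######LLLLLLLLLLLLLLLLLLLLLLLLL###....#.oooooooooooooooo...................
.######LLLLLLLLLLLLLLLLLLLLLLLo#.#####..ooooooooooooooooo..................
#######.LLLLLLLLLLLLLLLLLLLLLL.##.......oooooooooooooooooo.................
#######...LLLLLLLLLLLLLLL...............oooooooooooo..oooo.................
.#######....LLLLLLLo...
[... 1176 characters left out ...]
................
oooooooooooooooooooooo..........##################o........................
ooooooooooooooooooooooo..........#######.#####ooooo........................
ooooooooooooooooooooooo..........########..#.ooooooo.......................
ooooooooooooooooooooooooo.........###.ooooo.#.ooooooo..o...................
ooooooooooooooooooooooooooooooooooooooooooooo#.oooooo...................oo.
oooooooooooooooooooooooooooooooooooooooooooooo#.oooooo..................ooo
ooooooooooooooooooooooooooooooooooooooooooooooo##ooooooo................ooo
oooooooooooooooooooooooooooooooooooooooooooooooo##ooooooo..........#.......
ooooooooooooooooooooooooooooooooooooooooooooooooo.#ooooo...................
```

Call:
send_rows(rows=[[[0, 0, 0, 0, 0, 0], [0, 0, 0, 0, 0, 0], [0, 0, 0, 0, 0, 0], [0, 0, 0, 0, 0, 0], [0, 0, -0.5, 0, 0, 0], [0, 0, -3, 0, 0, 0], [0, 0, -7, 0, 0, 0], [0, 0, -11, 0, 0, 0], [0, 0, -15, 0, 0, 0], [0, 0, -18, 0, 0, 0]]], grip=100)

```text
clock: 24.85
eef_pos: [614.0, -363.1, 277.5]
tool_rot: [-3.14, 0.003, -2.942]
force: [0.3, -0.3, -0.0]
width: 51.7
gripper_force: 0.0
```

```bash
python3 - <<'E'
from h import *
from loaf import tf
s=ctrl.read_state(); print(s['clock'],s['eef_pos'],s['force'].round(1))
for n,(u0,u1,v0,v1) in (('side',(350,430,240,350)),('scene',(215,320,215,335))):
    d=shot(n); im=cv2.cvtColor(np.array(d['pixels']),cv2.COLOR_RGB2HSV)
    m=((im[...,1]<60)&(im[...,2]>120)).astype(np.uint8); k=np.zeros_like(m); k[v0:v1,u0:u1]=m[v0:v1,u0:u1]
    c=max(cv2.findContours(k,0,2)[0],key=cv2.contourArea); print(n,cv2.approxPolyDP(c,3,True)[:,0].tolist())
    if n=='side': print(onz(d,378,338,0))
    bb=np.array(d['pixels'])[v0:v1,u0:u1]; g=cv2.cvtColor(bb,cv2.COLOR_RGB2GRAY); 
    q=im[v0:v1,u0:u1]
    for r in range(0,v1-v0,4): print(v0+r,''.join('o' if q[r,x,1]>110 and q[r,x,2]>40 else str(min(9,q[r,x,2]//26)) for x in range(0,u1-u0,2)))
E
```

```text
24.85 [ 614.01511443 -363.12762989  277.49932635] [ 0.3 -0.3 -0. ]
side [[422, 269], [397, 263], [350, 281], [350, 307], [361, 339], [379, 349], [397, 343], [403, 349], [401, 341], [423, 330], [429, 339], [429, 294], [425, 293], [428, 278], [423, 286]]
[ 551.48064912 -242.16626248    0.        ]
240 ooooooooooo555584ooooooooooooooooo222441
244 ooooooooooo87555576ooooooooooooooo112221
248 ooooooooooo888755578oooooooooooooo113421
252 oooooooooo6888876555oooooooooooooo111221
256 oooooooo556554554555oooooooooooooo111221
260 ooo55555534555543ooooooooooooooooo112o21
264 555554455553oooooooooo6788886ooooo112111
268 5555553ooooooooooo8877777666666688813111
272 43ooooooooooo877777777777666666667887211
276 oooooooo77877777777777777766788777777611
280 o668887777777777777777778887777777777742
284 8777777777777777777888778777777777777441
288 9898777777777778877888887777777777777641
292 6666789888888776667777777777777777777631
296 6556656557777777777777777777777777777777
300 6666666666777777777777777777777777777777
304 6666666666777777777777777777777777777777
308 5666666666677777777777777777777777
[... 1719 characters left out ...]
oooo
287 12o32111ooooo66766667787797777766766666666687oooooooo
291 ooooo1333ooo67777666667787787667667766666666687oooooo
295 ooooo1252oo87777677666666666887666666666666666696oooo
299 ooooooo37o867777766666666667669766766666678999865oooo
303 oooooooooo7777777766676666666767977789998666666oooooo
307 ooooooooooo67777666766666666666769766666667767ooooooo
311 oooooooooooo666676666666666666666666666666666oooooooo
315 oooooooooo686oo77766666666666666776667666666ooooooooo
319 ooooooooo76ooooo676666666666666666667676666oooooooooo
323 ooooooo67ooooooooo666666666666766666666666ooooooooooo
327 oooooo86ooooooooooo6797666666676666666666oooooooooo11
331 oooo87ooooooooooooo576666666666666666664oooooooooo111
```

```bash
python3 - <<'E'
from h import *
for n,(u0,u1,v0,v1) in (('side',(325,475,255,400)),('scene',(185,320,245,375))):
    d=shot(n); q=cv2.cvtColor(np.array(d['pixels']),cv2.COLOR_RGB2HSV)[v0:v1,u0:u1]
    print(n,u0)
    for r in range(0,v1-v0,3): print(v0+r,''.join(' ' if q[r,x,1]>100 and q[r,x,2]>40 else str(min(9,q[r,x,2]//26)) for x in range(0,u1-u0,2)))
E
```

```text
side 325
255 5                     56655553555              1112311111111111111211111136
258 45                55665553555553               111  11112111111111111111266
261 7335          55555554455554                   1121111111111111111111121466
264 98555     55555565355554           778887      2111111111111111111112221166
267 898346755555554555543          68877766666788886221111111111122111112232165
270 6898765555545554            87777777766666666666893111111111111111112233355
273 766555545555            788777777777776666667887773111212  1111111111123335
276 455455544           77877777777777777766678877777772411112  211111111122333
279 55554            8877777777777777777778877777777777431111  4311243111122112
282 4       6887888877777777777777777788877777777777777411111  6611111121221122
285    556755589777777777777777777788777877777777777776411111  6611121211211111
288    11111 567799877777777777888788888878777777777777411112  6673112711111112
291     11111113666789887778888877666777777777777777777411     5676112311111111
294         115788888887766677777777777777777777777
[... 5350 characters left out ...]
   84          4           6        5555566
350                       488 57           6                     5555667
353                        4887           5               6      5556677
356                         34            7               6       555677
359                                                               655555
362                                       6                       666655
365                                   56                   2      667777
368                                 3   33                 3      567777
371                                4       3               3      456777
374                                                        3       45567
```

```bash
python3 - <<'E'
from h import *
a=shot('scene'); b=shot('side')
for k,p,q in (('base-x+y',(236,301),(385,350)),('base-x-y',(260,330),(421,328)),('rimA -x+y',(248,266),(355,293)),('rimD -x-y',(282,304),(415,269)),('bar1',(223,336),(423,380)),('bar2',(239,356),(449,364))):
    x,e=tri((a,*p),(b,*q)); print(k,x.round(),np.round(e[0],1))
print('base+x+y z0',onz(b,359,337,0),'base+x-y scene',onz(a,277,341,0))
E
```

```text
base-x+y [ 532. -313.   54.] 3.7
base-x-y [ 633. -284.   46.] 1.9
rimA -x+y [ 501. -247.  152.] 8.6
rimD -x-y [ 645. -218.  151.] 6.2
bar1 [ 589. -378.   13.] 2.9
bar2 [ 659. -360.   11.] 1.6
base+x+y z0 [ 5.12581279e+02 -2.25707532e+02  1.13686838e-13] base+x-y scene [ 660.15141019 -254.11868167    0.        ]
```

The pan is propped about 0.5 rad forward on its loop, whose bar rests on the trivet. I'll draw the bar outward with closed fingers from inside the loop, so the pan settles.

Call:
send_rows(rows=[[[-0.9, 1.8, 1, 0, 0, 0], [-0.9, 1.8, 3, 0, 0, 0], [-0.9, 1.8, 5, 0, 0, 0], [-0.9, 1.8, 7.5, 0, 0, 0], [-0.9, 1.8, 10, 0, 0, 0], [-0.9, 1.8, 12.5, 0, 0, 0], [-0.9, 1.8, 15, 0, 0, 0], [-0.9, 1.8, 17.5, 0, 0, 0], [-0.9, 1.8, 19.2, 0, 0, 0], [-0.9, 1.8, 19.4, 0, 0, 0]]], grip=255)

```text
clock: 26.15
eef_pos: [616.5, -342.6, 76.1]
tool_rot: [3.138, -0.005, -2.942]
force: [-0.1, 0.4, -0.4]
width: -0.0
gripper_force: 0.0
```

Call:
send_rows(rows=[[[0, -0.5, 0, 0, 0, 0], [0, -1, 0, 0, 0, 0], [0, -1.5, 0, 0, 0, 0], [0, -2, 0, 0, 0, 0], [0, -2.5, 0, 0, 0, 0], [0, -3, 0, 0, 0, 0], [0, -3.5, 0, 0, 0, 0], [0, -4, 0, 0, 0, 0], [0, -4.5, 0, 0, 0, 0], [0, -4.5, 0, 0, 0, 0]]])

```text
clock: 27.15
eef_pos: [627.5, -389.4, 79.9]
tool_rot: [-3.14, 0.0, -2.943]
force: [-0.4, -0.7, -0.5]
width: -0.1
gripper_force: 0.0
```

```bash
cat > look.py <<'E'
from h import *
for n,(u0,u1,v0,v1) in (('side',(325,475,255,400)),('scene',(185,320,245,375))):
    d=shot(n,n+'_l.png'); q=cv2.cvtColor(np.array(d['pixels']),cv2.COLOR_RGB2HSV)[v0:v1,u0:u1]
    print(n,u0)
    for r in range(0,v1-v0,3): print(v0+r,''.join(' ' if q[r,x,1]>100 and q[r,x,2]>40 else str(min(9,q[r,x,2]//26)) for x in range(0,u1-u0,2)))
s=ctrl.read_state(); print(s['clock'],s['eef_pos'],s['force'].round(1))
E
python3 look.py
```

```text
side 325
255 5                     56555543555                     666666666665633322333
258 45                55555553455543                      566666666656333333333
261 7335          55555554455543                           66666666665333333333
264 98555     55555455355554                                 666666563333333333
267 898346755554554555543                                    456666563333333333
270 68887654555455543                           6            445566666333333333
273 765445545555                             789896          445556666632233333
276 455455544                             7987676699         444555566665433333
279 55554                             7997677766666799       445555555666665666
282 4                              988677776667666666797    4445555555555566665
285                           6899777777677766666666666996  4445555555666666666
288                    677789987777766777666677666666666698 4445555555566666666
291             677877668987777777777666667666666666666666794455555555666666666
294           6855  9998777777777766666666677666656
[... 5417 characters left out ...]
434     563        47                     5555667
353       2111111112522535   663          4               6      5456667
356                 4543   883            6               6      5555667
359                  488 88                                       655555
362                   478                 6                       666655
365                                   56                   2      666777
368                                 3   33                 3      566777
371                                4       3               3      456777
374                                                        3       45567
27.25 [ 627.23528616 -388.45810618   79.5910398 ] [-0.5  0.2  0.1]
```

```bash
python3 - <<'E'
from h import *
a=shot('scene'); b=shot('side')
c=[]
for k,p,q in (('-x+y',(225,287),(389,326)),('+x+y',(270,268),(364,292)),('+x-y',(300,306),(420,271)),('-x-y',(257,328),(445,302))):
    x,e=tri((a,*p),(b,*q)); c.append(x); print(k,x.round(),np.round(e[0],1))
print(np.mean(c,0))
print('base',tri((a,263,351),(b,431,349)), 'base-x+y side z0/4',onz(b,392,367,0))
E
```

```text
-x+y [ 532. -327.  138.] 1.0
+x+y [ 525. -205.  122.] 6.0
+x-y [ 665. -186.  124.] 6.1
-x-y [ 669. -299.  129.] 0.2
[ 597.7284508  -254.30471567  128.39866112]
base (array([ 658.32785641, -294.94531716,  -20.56196673]), [np.float64(1.5244339750891147), np.float64(1.5244339750890723)]) base-x+y side z0/4 [ 549.26698869 -323.36457315    0.        ]
```

Call:
send_rows(rows=[[[0, 0.3, -1, 0, 0, 0], [0, 0.3, -4, 0, 0, 0], [0, 0.3, -8, 0, 0, 0], [0, 0.3, -12, 0, 0, 0], [0, 0.3, -15, 0, 0, 0], [0, 0.3, -15, 0, 0, 0], [0, 0.3, -15, 0, 0, 0]]], grip=0)

```text
clock: 28.05
eef_pos: [627.2, -384.6, 231.5]
tool_rot: [-3.14, 0.001, -2.942]
force: [0.1, -0.8, -0.3]
width: 85.4
gripper_force: 0.0
```

```bash
python3 - <<'E'
from h import *
s=ctrl.read_state(); print(s['clock'],s['eef_pos'])
d=shot('wrist','w20.png')
q=cv2.cvtColor(np.array(d['pixels']),cv2.COLOR_RGB2HSV)
for r in range(80,330,6): print(r,''.join(' ' if q[r,x,1]>100 and q[r,x,2]>40 else str(min(9,q[r,x,2]//26)) for x in range(220,520,4)))
E
```

```text
28.05 [ 627.24276799 -384.62056939  231.47659123]
80                                                                     3578   
86                                                                     3688   
92                                                                     4786   
98                                                                    3578    
104                                                                    3688    
110                                                                    4686    
116                                                                   247899999
122                                                   4333333333333333358899999
128                                                   4333333333333333468699966
134                                                   4333333333333333478499866
140                                                   4333333333333333588399766
146                                                   3333333333333343687499666
152                                                   4343333333333334784699666
158           
[... 1605 characters left out ...]
                                3333333333333333339976666666
284                                                3333333333333333339966666666
290                                                3333333333333333349966666666
296                                                3333333333333333369844444444
302                                                 333333333333333389644444444
308                                                  33333333333333399444444444
314                                                   3332133333333399444444444
320                                                    330003333333598444444444
326                                            2      2230000333323796444444444
```

```bash
python3 - <<'E'
from h import *
d=shot('wrist')
bar=[onz(d,302,v,10) for v in(173,258)]; print('bar',np.round(bar,1),np.mean(bar,0).round(1))
u=np.array([-.195,.98,0])
for v,b,r in((200,424,480),(230,421,483-1),(152,430,488),(290,416,478)):
    print(v,[float((onz(d,b,v,z)@u).round(1)) for z in(0,4)],[float((onz(d,r,v,z)@u).round(1)) for z in(123,125,129)])
E
```

```text
bar [[ 585.6 -408.3   10. ]
 [ 653.6 -395.6   10. ]] [ 619.6 -401.9   10. ]
200 [-415.8, -416.9] [-422.9, -423.8, -425.6]
230 [-416.2, -417.3] [-420.0, -420.9, -422.7]
152 [-414.1, -415.2] [-421.9, -422.7, -424.5]
290 [-416.0, -417.1] [-417.7, -418.6, -420.5]
```

Call:
send_rows(rows=[[[1, -1.5, 3, 0, 0, 0], [1, -1.5, 6, 0, 0, 0], [1, -1.5, 9, 0, 0, 0], [1, -1.5, 12, 0, 0, 0], [1, -1.5, 14.3, 0, 0, 0], [1, -1.5, 15.2, 0, 0, 0], [1, -1.5, 15.2, 0, 0, 0]]])

```text
clock: 28.85
eef_pos: [618.8, -400.5, 75.2]
tool_rot: [3.138, -0.004, -2.942]
force: [-0.3, 0.0, 0.1]
width: 85.7
gripper_force: 0.0
```

Call:
send_rows(rows=[[[0, 0, 0, 0, 0, 0], [0, 0, 0, 0, 0, 0], [0, 0, 0, 0, 0, 0], [0, 0, 0, 0, 0, 0], [0, 0, 0, 0, 0, 0], [0, 0, 0, 0, 0, 0], [0, 0, 0, 0, 0, 0]]], grip=255)

```text
clock: 29.55
eef_pos: [620.6, -402.0, 78.8]
tool_rot: [-3.14, 0.001, -2.943]
force: [-0.3, -1.0, 4.3]
width: 6.9
gripper_force: 58.8
```

Call:
send_rows(rows=[[[0, 0.4, 0, 0, 0, 0], [0, 1, 0, 0, 0, 0], [0, 1.7, 0, 0, 0, 0], [0, 2.4, 0, 0, 0, 0], [0, 3.1, 0, 0, 0, 0], [0, 3.8, 0, 0, 0, 0], [0, 4.5, 0, 0, 0, 0], [0, 5.2, 0, 0, 0, 0], [0, 5.6, 0, 0, 0, 0], [0, 5.6, 0, 0, 0, 0]]])

```text
clock: 30.55
eef_pos: [609.2, -347.0, 78.8]
tool_rot: [-3.139, 0.0, -2.942]
force: [-0.5, -4.0, 6.5]
width: 7.0
gripper_force: 59.1
```

Call:
send_rows(rows=[[[0, 0, 0, 0, 0, 0], [0, 0, 0, 0, 0, 0], [0, 0, 0, 0, 0, 0], [0, 0, 0, 0, 0, 0], [0, 0, -2, 0, 0, 0], [0, 0, -6, 0, 0, 0], [0, 0, -10, 0, 0, 0], [0, 0, -15, 0, 0, 0], [0, 0, -15, 0, 0, 0], [0, 0, -15, 0, 0, 0]]], grip=0)

```text
clock: 31.55
eef_pos: [609.9, -346.8, 231.1]
tool_rot: [-3.139, 0.003, -2.943]
force: [-0.8, 0.3, -0.2]
width: 85.2
gripper_force: 0.0
```

```bash
python3 - <<'E'
from h import *
s=ctrl.read_state(); print(s['clock'],s['eef_pos'])
d=shot('wrist','w21.png')
q=cv2.cvtColor(np.array(d['pixels']),cv2.COLOR_RGB2HSV)
for r in range(80,330,8): print(r,''.join(' ' if q[r,x,1]>100 and q[r,x,2]>40 else str(min(9,q[r,x,2]//26)) for x in range(220,560,4)))
E
python3 look.py
```

```text
31.55 [ 609.85575307 -346.82658627  231.10472848]
80                                                                             57999    
88                                                                            5898      
96                                                                           4699       
104                                                                           5897       
112                                                                          4689        
120                                                                          4798        
128                                                                         3689         
136                                                         44444444444444444799999999999
144                                                        344444444444444445895999999999
152                                                        444444444444444447988997777787
160                                                        444444444444444458959997777777
168                                                        4444
[... 8343 characters left out ...]
                     6                     5555667
353                                       5               6      5556667
356                                       7               6       555677
359                                                               655555
362                                       6                       666655
365                                   56                   2      666777
368                                 3   33                 3      566777
371                                4       3               3      456777
374                                                        3       45667
31.7 [ 608.14729258 -346.25106832  226.79617741] [ 0.1  0.  -0.4]
```

```bash
python3 - <<'E'
from h import *
from loaf import tf
a=shot('scene'); b=shot('side'); d=shot('wrist')
for k,p,q in (('-x+y',(256,288),(371,310)),('+x+y',(293,260),(350,280)),('+x-y',(317,293),(401,259)),('-x-y',(285,315),(418,291))):
    x,e=tri((a,*p),(b,*q)); print(k,x.round(),np.round(e[0],1))
u=np.array([-.195,.98,0])
for v,bb,r in((160,452,534),(200,449,528),(240,447,522)):
    print([float((onz(d,bb,v,0)@u).round(1))],[float((onz(d,r,v,z)@u).round(1)) for z in(121,125)])
for n,dd,(u0,u1,v0,v1) in(('scene',a,(310,440,205,315)),('side',b,(270,395,195,290))):
    q=cv2.cvtColor(np.array(dd['pixels']),cv2.COLOR_RGB2HSV).astype(int)
    m=((q[...,0]>=8)&(q[...,2]>105)&(q[...,1]>170)).astype(np.uint8); k=np.zeros_like(m);k[v0:v1,u0:u1]=m[v0:v1,u0:u1]
    k=cv2.morphologyEx(k,cv2.MORPH_OPEN,np.ones((3,3)))
    c=max(cv2.findContours(k,0,2)[0],key=cv2.contourArea); M=cv2.moments(c); x,y=M['m10']/M['m00'],M['m01']/M['m00']
    print(n,cv2.contourArea(c),tf(onz(dd,x,y,50)),tf(onz(dd,x,y,60)))
    globals()[n]=(x,y)
x,e=tri((a,*scene),(b,*side)); print(x,tf(x))
E
```

```text
-x+y [ 536. -247.   93.] 7.1
+x+y [ 517. -137.  101.] 7.8
+x-y [ 647. -129.  117.] 4.9
-x-y [ 650. -220.   94.] 1.1
[-355.7] [-358.4, -360.7]
[-355.0] [-358.4, -360.7]
[-353.2] [-358.1, -360.4]
scene 1420.5 [ 18. -62.] [ 23. -67.]
side 1594.0 [  9. -65.] [  2. -76.]
[581.64558193  55.41215504  41.77209972] [ 14. -57.]
```

```bash
python3 - <<'E'
from h import *
a=shot('scene'); b=shot('side')
p=onz(b,376,350,0); q=onz(a,289,337,0); print(p.round(),q.round(),np.linalg.norm(p-q))
y=(p-q)/np.linalg.norm(p-q); x=np.array([y[1],-y[0],0]); print('yaw',np.degrees(np.arctan2(x[1],x[0])))
# measured rim corners by Shi-Tomasi refinement near predicted upright corners
for n,d in(('side',b),('scene',a)):
    for nm,o in(('-x+y',p),('-x-y',q),('+x+y',p+104*x),('+x-y',q+104*x)):
        print(n,nm,[proj(d,o+[0,0,125]+t).round(0).tolist() for t in(0*x,12*x)],'base',proj(d,o).round())
E
```

```text
[ 535. -272.   -0.] [ 664. -221.    0.] 139.2954269447231
yaw 111.16709302071624
side -x+y [[378.0, 310.0], [374.0, 307.0]] base [376. 350.]
side -x-y [[425.0, 279.0], [421.0, 276.0]] base [420. 319.]
side +x+y [[345.0, 283.0], [341.0, 280.0]] base [345. 322.]
side +x-y [[391.0, 256.0], [387.0, 253.0]] base [388. 295.]
scene -x+y [[247.0, 282.0], [250.0, 279.0]] base [253. 307.]
scene -x-y [[286.0, 314.0], [289.0, 311.0]] base [289. 337.]
scene +x+y [[275.0, 257.0], [278.0, 255.0]] base [279. 283.]
scene +x-y [[314.0, 286.0], [317.0, 283.0]] base [315. 311.]
```

```bash
python3 -c "
from cell import ctrl
print(ctrl.finish_job())"
```

```text
the job is handed in; nothing more can be done
None
```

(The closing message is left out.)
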